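# Seat the reader module with its ejector levers

## Task

Move the loose reader module from its stand into the slot of the analyser base, let it rest on the two open levers and let go; do not push it further down by hand. Then let the levers draw it in evenly: swing the left lever inward about halfway, swing the right lever inward until it comes up firmly against its stop, and finish by swinging the left lever in until it too is firmly home. Press each lever home firmly but never force it, and leave the other things on the table alone.

Things in the scene. Friction and masses are not known exactly. Their poses are not given: they have to be found in the camera images.
- dock: Analyser base, fixed: white deck 120 x 260 x 22 mm with a grey slot block 40 x 104 x 50 mm in its middle. Origin: centre of the underside, on the table; x across the slot, y along it (to the robot's left at yaw 0), z up. The two levers pivot at y = +71 and -71 mm, z = 60 mm, axes along x; steel bracket plates there reach z = 71 mm.
- slot (a point): Centre of the slot's mouth, 50 mm above the dock's origin. The slot is 18.6 mm wide (x) and 88 mm long (y), edges chamfered 3 mm. Inside is a contact floor that the seated module's underside stands on; its height differs between units, 26 to 29 mm above the table, and is not measured: it must be felt.
- module: Loose reader module, 0.14 to 0.28 kg: grey upright cassette, 16 thick (x), 84 wide (y), 85 mm high (z). Origin: centre of its underside. At each end a steel ear carries a cross pin (8 mm diameter, along x) at y = +53 and -53 mm, 36 mm up. Either way round fits. Resting on the open levers' forks in the slot, its underside is 35 to 38 mm above the table.
- stand: White fixed block 50 x 104 x 24 mm in which the module stands at the start, underside 10 mm above the table, in a loose pocket 14 mm deep. Origin: centre of the underside; same yaw as the module. The module lifts straight up out of it.
- lever_left (a joint): Angle (rad) of the black left lever, at the dock's +y end. 0: open, handle pointing outward, 40 degrees above level; grows as it swings up and inward; 0.27 is halfway; it stops anywhere from 0.48 to 0.85, when the module is on the contact floor. Stiff (2 to 10 N at the bar to swing), stays where left; at the stop the force rises steeply: 14 to 20 N at the bar for 0.5 s is firm, over 25 N breaks it.
- lever_right (a joint): The same for the right lever, at the dock's -y end, its mirror image.
- lever_left_bar (a point): Centre of the round cross bar at the end of the left lever's handle: 10 mm diameter, 34 mm long along the dock's x, 62 mm from the pivot. Open, it lies 47 mm outward of and 40 mm above the pivot. It can be pushed inward from its outer side with the shut fingers pointing down.
- lever_right_bar (a point): The same for the right lever.
- jar: White jar with red lid, 64 mm diameter, 85 mm high, bystander. Origin: centre of the underside.
- dropper: Small white dropper bottle, 28 mm diameter, 65 mm high, bystander. Origin: centre of the underside.
- glove_box: White and brown glove box with a green stripe, 110 x 200 x 75 mm, bystander. Origin: centre of the underside.

How it is judged:
By the outcome, as a careful person would: the job done as asked, in the order asked, and still so for the second after the job is handed in, with the robot touching nothing.
It also fails if it takes over 72 s, if anything falls off the work surface, if the arm or the gripper's body presses on something with over 40 N, if the wrist force passes 120 N, or if a joint passes its speed limit or range.

## Robot

A 6-joint arm with a two-finger parallel gripper is mounted at the origin on the work surface. World frame = base frame: x ahead of the robot, y to its left, z up, the work surface at z = 0. Lengths are in m, angles in degrees, forces in N, time in s.
With the tool pointing down it reaches from about 0.25 to 0.725 m from the base axis. Payload 9.7 kg.
Tool frame: the origin (TCP) lies midway between the tips of the shut fingers; the grasp point (between the pads) lies 19 mm behind it; z points along the fingers, y is the line along which they close (so a half turn about z gives the same grasp; the last joint's range is limited). The gripper opens to 85 mm and grips with 20 to 120 N. Pads are 22 mm wide; open, the fingers measure 114 mm over their backs; the gripper's body (76 mm by 85 mm) begins 54 mm behind the grasp point. The pads swing forward as they close: fully open they stand 13 mm farther back than shut.
Start: joints at [-71.333, 4.979, 10.078, 95.1, 0, 90], TCP at [0.176, -0.521, 0.231] pointing down, gripper open.
Joint ranges: [-179.16, 179.16], [-48.56, 103.87], [-65.8, 70.77], [-126.05, 130.52], [-82.76, 87.17], [-180, 180]. Speed limits (degrees/s): [127.2, 127.2, 147.25, 180, 180, 180].

## Interface

Orientations are given as [roll, pitch, yaw] about the fixed x, y, z axes, in that order (R = Rz(yaw) Ry(pitch) Rx(roll)).
In Python, from workcell import bot gives the robot as it stands. The module is installed in compiled form; this text tells all that it offers.
- The arm moves only by the tool send_rows, never from a script. Its argument "moves" is one flat list of numbers, 7 for each row, row after row: the shift along the world's x, y, z normalised to -1 to 1, where 1 is 0.025 m, then the turn, a rotation vector about the world's x, y, z normalised to -1 to 1, where 1 is 0.15 rad, then the closure, from -1 (fully open) to 1 (shut), so that 0 is half open. A call has 1 to 8 rows; each row shifts and turns the commanded pose from where the row before left it; what a row does not reach is not made up. A row lasts 1/8 s, in which the tool goes at most 62.5 mm and 10.7 degrees, less where a joint would pass 70% of its speed; a pose out of reach is approached as far as the arm can. A call with a number of a shift or a turn outside -1 to 1 is refused whole. A call with a gripper value outside its range is refused whole. The fingers move at their own pace and stop on an object; "squeeze" is the grip in N (left out, the last holds). Time passes only in rows, so rows that do not move let the fingers close. It gives the time, the measured TCP pose, the force, the opening and the grip force at its end, in the units of the state.
- bot.get_obs(): the state, without advancing time (a new reading comes with each control period).
- bot.camera(name): name is "scene" or "side" or "wrist"; returns a dict with "color" (384x512x3 uint8, red, green, blue), "camera_matrix" (3x3 intrinsics, pixels), "R" (3x3) and "t" (3): a world point X has camera coordinates R X + t. Camera axes: x right, y down, z forward; pixel columns grow to the right and rows downward; lengths in m; the calibration is good to about 2 mm. A picture is of the moment at which its call begins. There is no depth.
- bot.job_done(): hands the job in; it is judged then, once.
Trained networks look in the newest picture that a camera, given by its name, has taken for a name from the list of things; names that differ only in an ending like _2 or _b are one class to them, and where a whole thing is asked for, a point or a joint stands for the part that bears it (a point fixed in the world has none). Each returns a list of dicts, best first, with "p" (0 to 1); they miss things now and then, are a little off and sometimes report something else, mostly with a low value. They report only what shows in the picture. A call takes as long as a camera call.
- bot.boxes_of(camera, query): "extent" ([left, top, right, bottom] in pixels, round what is visible of it).
- bot.trace(camera, query): "region" (384x512 bool, what is visible of it) and "extent" ([left, top, right, bottom] in pixels, round what is visible of it).
- bot.landmark_of(camera, query): "pixel" ([column, row] in pixels: a listed point, or the origin of a listed thing).
The state is a dict: "time": time; "q": joint angles; "qd": joint speeds; "joint_efforts": joint torques, N m; "ee_pos": TCP position; "tcp_rot": TCP orientation; "wrist_force": force on the tool from outside, world axes, zero at the start; "torque": the same for the moment, N m; "opening": finger opening in m; "grasp_force": force on a finger pad.
Only numpy, scipy, OpenCV 4.12 (cv2) and the standard library are available. Lean on these libraries where they do the work, as an engineer would, in place of code of your own. Each camera call takes 0.05 s, during which the arm holds its last target. There are 200 camera calls.

## Working session

There is one attempt and no reset: what is moved stays moved. The work goes in short steps, Python scripts to look and compute and a tool call to move; the robot and the scene stay as the last step left them, time stands still between calls to the robot, and variables do not carry over. Pictures are saved under pics/ and viewed, at most 10 in all, crops included, and the job is handed in when it is done.

Besides the shell and the picture viewer there is one more tool, called after "Call:" as name(argument=value, ...) on one line, values as JSON. send_rows: Moves the arm, as the interface text tells. Its arguments: {"type":"object","properties":{"moves":{"type":"array"},"squeeze":{"type":"number"}},"required":["moves"]}

```bash
mkdir -p pics; cat > h.py <<'E'
import numpy as np, cv2
from workcell import bot
def cam(n):
    c=bot.camera(n); return c
def P(c):
    return c["camera_matrix"]@np.hstack([c["R"],np.array(c["t"]).reshape(3,1)])
def onplane(c,px,z):
    d=np.linalg.inv(c["camera_matrix"])@np.array([px[0],px[1],1.]); R=np.array(c["R"]);o=-R.T@np.array(c["t"]); d=R.T@d
    return o+d*(z-o[2])/d[2]
def proj(c,X):
    h=P(c)@np.append(X,1); return h[:2]/h[2]
def tri(cs,pxs):
    A=[]
    for c,p in zip(cs,pxs):
        M=P(c); A+= [p[0]*M[2]-M[0],p[1]*M[2]-M[1]]
    A=np.array(A); v=np.linalg.svd(A/np.linalg.norm(A,axis=1,keepdims=True))[2][-1]; return v[:3]/v[3]
E
python3 - <<'E'
from h import *
np.set_printoptions(precision=4,suppress=True)
o=bot.get_obs(); print(o["ee_pos"],o["tcp_rot"],o["wrist_force"],o["opening"])
ims=[]
cs={}
for n in ["scene","side","wrist"]:
    c=cam(n); cs[n]=c; ims.append(c["color"]); print(n,-np.array(c["R"]).T@c["t"])
    for q in ["dock","slot","module","stand","lever_left_bar","lever_right_bar","jar","dropper","glove_box"]:
        r=bot.landmark_of(n,q)
        print(q,[(np.round(x["pixel"],1),round(x["p"],2)) for x in r[:2]])
cv2.imwrite("pics/a.png",cv2.cvtColor(np.hstack(ims[:2])[:, :],cv2.COLOR_RGB2BGR)[:, :])
a=cv2.imread("pics/a.png"); cv2.imwrite("pics/scene.png",a[:,:512]);cv2.imwrite("pics/side.png",a[:,512:])
E
```

```text
[ 0.176  -0.5209  0.2306] [-179.9256    0.0006   18.6695] [-0.2337 -0.8558  0.3378] 0.08532266005147218
scene [ 1.1507 -0.2042  0.4994]
dock [(array([190.5, 216.3]), 0.65), (array([231.8, 161.6]), 0.26)]
slot [(array([185.6, 196.7]), 0.91), (array([175.1, 315.4]), 0.7)]
module [(array([301.1, 191. ]), 0.72)]
stand [(array([301.9, 193.1]), 0.56)]
lever_left_bar [(array([231.9, 163.4]), 0.64)]
lever_right_bar [(array([125.8, 195.2]), 0.65)]
jar [(array([308.3, 264.6]), 0.56)]
dropper [(array([348.4, 246.7]), 0.79), (array([304.3, 191.3]), 0.37)]
glove_box [(array([172.7, 310.8]), 0.73)]
side [0.4008 0.5551 0.4828]
dock [(array([320.9, 201.7]), 0.93), (array([262.2, 290.4]), 0.23)]
slot [(array([321.2, 187.4]), 0.56)]
module [(array([264.5, 290.4]), 0.64)]
stand [(array([260.2, 296.4]), 0.55)]
lever_left_bar [(array([314.4, 197.7]), 0.69)]
lever_right_bar [(array([330.6, 139.3]), 0.73)]
jar [(array([191.5, 225.9]), 0.81)]
dropper [(array([161.3, 258.1]), 0.7)]
glove_box [(array([232.4, 167.4]), 0.71)]
wrist [ 0.2408 -0.4992  0.3734]
dock []
slot []
module []
stand []
lever_left_bar []
lever_right_bar []
jar []
dropper []
glove_box []
```

View pics/scene.png

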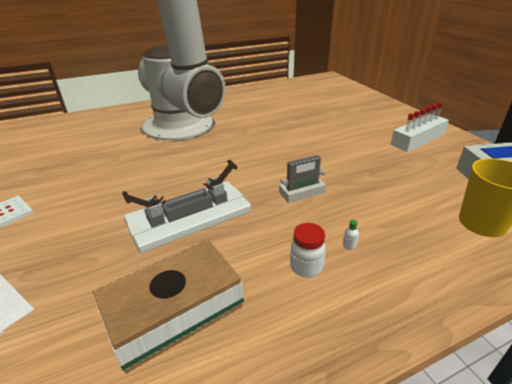

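View pics/side.png

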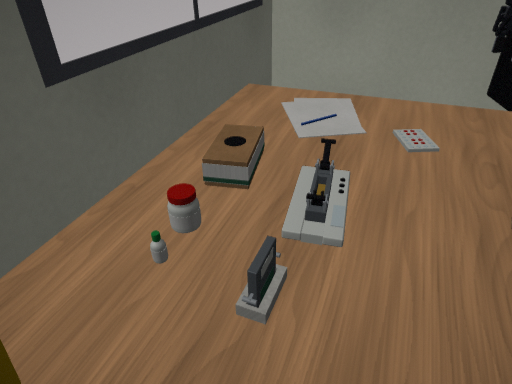

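The scene picture shows the dock at about (188,212), the module in its stand at (302,178), and the jar, dropper and glove box in front. In the side picture the dock is at (320,200) and the module at (262,275).

```bash
python3 - <<'E'
from h import *
np.set_printoptions(precision=4,suppress=True)
a=cam("scene");b=cam("side")
for q,i in [("dock",0),("slot",0),("module",0),("stand",0),("lever_left_bar",0),("lever_right_bar",0),("jar",0),("dropper",0),("glove_box",0)]:
    p=bot.landmark_of("scene",q)[0]["pixel"];r=bot.landmark_of("side",q)[0]["pixel"]
    X=tri([a,b],[p,r]); print(q,X,"reproj",proj(a,X)-p,proj(b,X)-r)
for n,c in (("scene",a),("side",b)):
    for q in ["module","stand","dock"]:
        t=bot.trace(n,q)[0]; m=t["region"].astype(np.uint8); print(n,q,t["extent"],t["p"],m.sum())
        cv2.imwrite(f"pics/m_{n}_{q}.png",m*255)
# crops enlarged
I=cv2.cvtColor(a["color"],cv2.COLOR_RGB2BGR);J=cv2.cvtColor(b["color"],cv2.COLOR_RGB2BGR)
A=cv2.resize(I[145:255,110:340],None,fx=3.4,fy=3.4,interpolation=cv2.INTER_CUBIC)
cv2.imwrite("pics/c1.png",A)
B=cv2.resize(J[130:330,225:365],None,fx=3,fy=3,interpolation=cv2.INTER_CUBIC)
cv2.imwrite("pics/c2.png",B)
E
```

```text
dock [ 0.5346 -0.0192 -0.0905] reproj [37.9529 20.9658] [ 39.531  -33.8543]
slot [ 0.522  -0.1046  0.045 ] reproj [0.3155 0.304 ] [ 0.3691 -0.3074]
module [0.55   0.1774 0.0089] reproj [0.1351 0.059 ] [ 0.2174 -0.0964]
stand [ 0.6354  0.18   -0.0635] reproj [-30.6924 -12.9463] [-44.5952  11.141 ]
lever_left_bar [0.5008 0.0218 0.1045] reproj [0.1079 0.0948] [ 0.1592 -0.1246]
lever_right_bar [ 0.5262 -0.2158  0.1012] reproj [-0.1658 -0.1805] [-0.1444  0.1614]
jar [ 0.7589  0.0688 -0.0047] reproj [-2.374  -0.9062] [-2.6615  0.7225]
dropper [0.7523 0.1742 0.0001] reproj [0.948  0.1889] [ 1.1553 -0.2153]
glove_box [ 0.7636 -0.1887  0.0036] reproj [1.4143 1.3871] [ 1.1213 -0.6387]
scene module [281.2, 159.3, 328.5, 188.6] 0.97 1028
scene stand [280.1, 179.1, 332.0, 200.8] 0.81 599
scene dock [123.2, 163.0, 250.5, 250.9] 0.59 5359
side module [246.3, 237.7, 281.5, 307.2] 0.78 1295
side stand [235.1, 266.5, 285.1, 321.4] 0.74 1133
side dock [284.4, 134.6, 346.8, 247.2] 0.78 4417
```

View pics/c1.png

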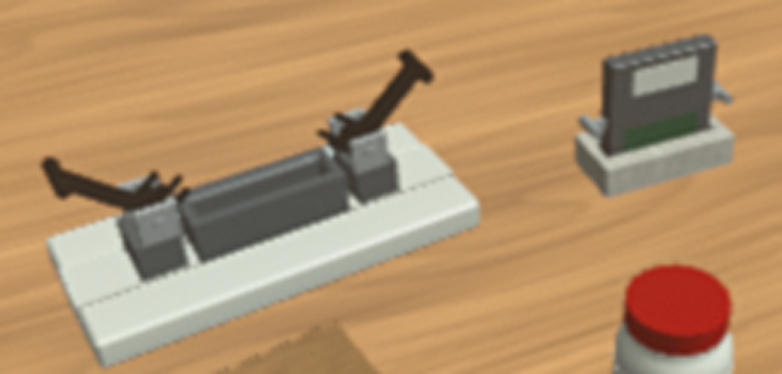

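View pics/c2.png

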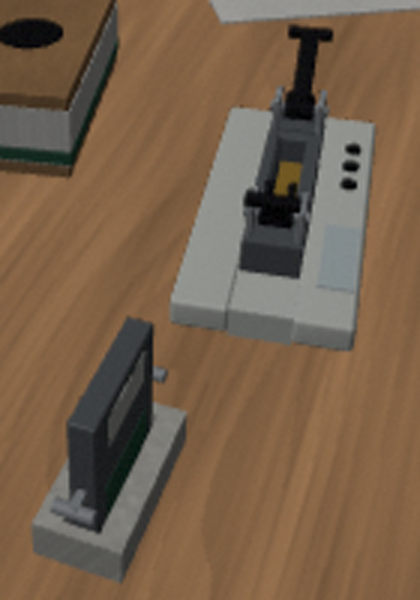

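```bash
cat > fit.py <<'E'
from h import *
from scipy.optimize import minimize
def box(cx,cy,sx,sy,z0,z1):
    return np.array([[cx+i*sx/2,cy+j*sy/2,z] for i in(-1,1) for j in(-1,1) for z in(z0,z1)])
MOD=[box(0,0,.016,.084,.01,.095),box(0,0,.050,.104,0,.024),box(0,.053,.03,.008,.042,.05),box(0,-.053,.03,.008,.042,.05)]
DOCK=[box(0,0,.12,.26,0,.022),box(0,0,.04,.104,.022,.05)]
for s in(1,-1):
    DOCK+=[box(0,s*.071,.036,.03,.022,.071),box(0,s*.118,.034,.01,.095,.105)]
    h=box(0,s*.071,.012,.012,.055,.065);g=box(0,s*.118,.012,.01,.095,.105);DOCK.append(np.vstack([h,g]))
S=4
def render(c,parts,p):
    x,y,a=p; R=np.array([[np.cos(a),-np.sin(a),0],[np.sin(a),np.cos(a),0],[0,0,1]])
    m=np.zeros((384*S,512*S),np.uint8)
    for b in parts:
        X=b@R.T+[x,y,0]; h=np.c_[X,np.ones(len(X))]@P(c).T; uv=(h[:,:2]/h[:,2:]+.5)*S
        cv2.fillConvexPoly(m,cv2.convexHull(uv.astype(np.float32)).round().astype(np.int32),255)
    return cv2.resize(m,(512,384),interpolation=cv2.INTER_AREA)/255.
def fit(cs,masks,parts,p0):
    def f(v):
        p=[v[0]/100,v[1]/100,v[2]/10]; return sum(np.abs(render(c,parts,p)-m).sum()/m.sum() for c,m in zip(cs,masks))
    best=None
    for da in (-.3,-.1,.1,.3):
        r=minimize(f,[p0[0]*100,p0[1]*100,(p0[2]+da)*10],method="Nelder-Mead",options=dict(initial_simplex=None,xatol=.003,fatol=1e-5,maxiter=150))
        if best is None or r.fun<best.fun: best=r
    v=best.x; return np.array([v[0]/100,v[1]/100,v[2]/10]),best.fun
E
python3 - <<'E'
from fit import *
np.set_printoptions(precision=4,suppress=True)
a=cam("scene");b=cam("side")
def mk(n,qs): 
    return np.any([bot.trace(n,q)[0]["region"] for q in qs],axis=0).astype(float)
for nm,qs,parts,p0 in (("mod",["module","stand"],MOD,(.55,.177,.15)),("dock",["dock"],DOCK,(.514,-.098,.1))):
    ms=[mk("scene",qs),mk("side",qs)]
    for sel in ([0,1],[0],[1]):
        p,f=fit([[a,b][i] for i in sel],[ms[i] for i in sel],parts,p0); print(nm,sel,p[:2],np.degrees(p[2]),f)
E
```

```text
Traceback (most recent call last):
IndexError: list index out of range
```

```bash
python3 - <<'E'
from fit import *
np.set_printoptions(precision=4,suppress=True)
def mk(n,q):
    for _ in range(6):
        c=cam(n); r=bot.trace(n,q)
        if r and r[0]["p"]>.5: return c,r[0]["region"]
    raise SystemExit(n+q)
for nm,qs,parts,p0 in (("mod",["module","stand"],MOD,(.55,.177,.15)),("dock",["dock"],DOCK,(.514,-.098,.1))):
    cs=[];ms=[]
    for n in("scene","side"):
        r=[mk(n,q) for q in qs]; cs.append(r[0][0]); ms.append(np.any([x[1] for x in r],axis=0).astype(float))
    for sel in ([0,1],[0],[1]):
        p,f=fit([cs[i] for i in sel],[ms[i] for i in sel],parts,p0); print(nm,sel,p[:2],np.degrees(p[2]),f)
E
```

```text
mod [0, 1] [0.5469 0.1797] -0.06451662943153215 0.16000690378960275
mod [0] [0.5461 0.1789] 3.814096130703104 0.09873464052287581
mod [1] [0.5468 0.1801] -0.18449235491444838 0.05429564512609495
dock [0, 1] [ 0.5178 -0.1006] 6.61712585027833 0.1188359221221045
dock [0] [ 0.5153 -0.0999] 6.757586338084565 0.04471986167825479
dock [1] [ 0.5189 -0.1002] 6.7569110266725145 0.052174917534109425
```

Call:
send_rows(moves=[0.98,1,0.2,0,0,0.65,-1,0.98,1,0.2,0,0,0.65,-1,0.98,1,0.2,0,0,0.65,-1,0.98,1,0.2,0,0,0.65,-1,0.98,1,0.2,0,0,0.65,-1,0.98,1,0.2,0,0,0.65,-1,0.98,1,0.2,0,0,0.65,-1])

```text
time: 4.42
ee_pos: [0.3482, -0.3452, 0.2665]
tcp_rot: [180.0, 0.0, 58.0]
wrist_force: [0.2, -0.1, -0.9]
opening: 0.0854
grasp_force: 0.0
```

Call:
send_rows(moves=[0.98,1,0.2,0,0,0.65,-1,0.98,1,0.2,0,0,0.65,-1,0.98,1,0.2,0,0,0.65,-1,0.98,1,0.2,0,0,0.65,-1,0.98,1,0.2,0,0,0.65,-1,0.98,1,0.2,0,0,0.65,-1,0.98,1,0.2,0,0,0.65,-1,0,0,0,0,0,0,-1])

```text
time: 5.42
ee_pos: [0.5203, -0.1696, 0.301]
tcp_rot: [-180.0, -0.0, 97.1]
wrist_force: [-0.0, -0.1, 0.8]
opening: 0.0852
grasp_force: 0.0
```

```bash
python3 - <<'E'
from h import *
np.set_printoptions(precision=4,suppress=True)
o=bot.get_obs(); print(o["time"],o["ee_pos"],o["tcp_rot"],o["wrist_force"])
c=cam("wrist"); print(np.array(c["R"]),-np.array(c["R"]).T@c["t"],c["camera_matrix"])
for q in ["slot","lever_left_bar","lever_right_bar","dock"]:
    r=bot.landmark_of("wrist",q); print(q,[(x["pixel"],x["p"]) for x in r[:2]])
np.savez("w1.npz",**{k:np.array(v) for k,v in c.items()})
cv2.imwrite("pics/w1.png",cv2.cvtColor(c["color"],cv2.COLOR_RGB2BGR))
E
```

```text
5.425 [ 0.5203 -0.1696  0.301 ] [-179.9957   -0.0174   97.0618] [-0.0207 -0.0985  0.7692]
[[ 0.9925  0.1222  0.0002]
 [ 0.1177 -0.9558  0.2694]
 [ 0.0332 -0.2674 -0.963 ]] [ 0.5121 -0.102   0.4432] [[291.1251   0.     253.3629]
 [  0.     291.1251 195.2235]
 [  0.       0.       1.    ]]
slot [([258.2, 113.3], 0.94)]
lever_left_bar []
lever_right_bar [([258.2, 210.8], 0.96)]
dock [([256.1, 109.1], 0.81)]
```

View pics/w1.png

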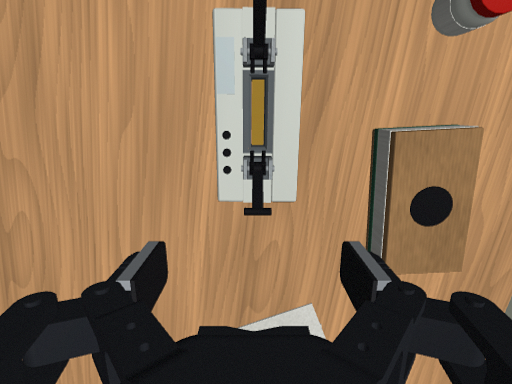

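The wrist view shows the dock from above: deck top corners near (214,10), (305,10), (296,201), (220,201), gold contact floor at (258,112), right bar at (258,211).

```bash
python3 - <<'E'
from h import *
from scipy.optimize import least_squares
np.set_printoptions(precision=4,suppress=True)
c=dict(np.load("w1.npz"))
g=cv2.cvtColor(c["color"],cv2.COLOR_RGB2GRAY).astype(float)
# subpixel long edges of the white deck and slot (gradients on rows)
for r in (30,60,90,110,130,180):
    row=g[r-1:r+2].mean(0); d=np.diff(row); e=[(i+.5,int(d[i])) for i in range(205,315) if abs(d[i])>25 and abs(d[i])>=abs(d[i-1]) and abs(d[i])>=abs(d[i+1])]; print(r,e)
for px in ((214,10),(305,10),(296.5,201),(219.5,201)): print(onplane(c,px,.022))
print("slot",onplane(c,(258.2,113.3),.05),"rbar",onplane(c,(258.2,210.8),.1))
cor=np.array([(214,10),(305,10),(296.5,201),(219.5,201)],float)
L=np.array([(-.06,.13,.022),(.06,.13,.022),(.06,-.13,.022),(-.06,-.13,.022),(0,0,.05),(0,-.118,.1)])
px=np.vstack([cor,[258.2,113.3],[258.2,210.8]])
def f(p):
    a=p[2];R=np.array([[np.cos(a),-np.sin(a),0],[np.sin(a),np.cos(a),0],[0,0,1]])
    return np.concatenate([proj(c,R@l+[p[0],p[1],0])-q for l,q in zip(L,px)])
s=least_squares(f,[.517,-.1,.1],loss="soft_l1");print(s.x,np.degrees(s.x[2]),f(s.x).reshape(-1,2))
E
```

```text
30 [(213.5, 45), (252.5, -156), (265.5, 117), (274.5, -64), (303.5, -57)]
60 [(214.5, 40), (242.5, -46), (246.5, -61), (249.5, -40), (254.5, 36), (262.5, -65), (266.5, 41), (270.5, 66), (275.5, 65), (302.5, -61)]
90 [(213.5, -29), (215.5, 39), (242.5, -80), (263.5, -46), (267.5, 32), (274.5, 50), (300.5, -42)]
110 [(216.5, 41), (242.5, -117), (263.5, -66), (267.5, 29), (273.5, 64), (299.5, -34)]
130 [(214.5, -26), (216.5, 44), (223.5, -36), (228.5, 43), (242.5, -116), (250.5, 31), (263.5, -73), (273.5, 51), (298.5, -34)]
180 [(217.5, 45), (251.5, -90), (262.5, 97), (270.5, -33), (272.5, 44), (296.5, -68)]
[0.4468 0.0184 0.022 ]
[0.5619 0.0326 0.022 ]
[ 0.5924 -0.22    0.022 ]
[ 0.4769 -0.2342  0.022 ]
slot [ 0.5183 -0.1006  0.05  ] rbar [ 0.5323 -0.2165  0.1   ]
[ 0.5187 -0.1008  0.1186] 6.796097396511104 [[-2.147  -2.8668]
 [ 1.1497 -2.437 ]
 [ 0.5812  1.84  ]
 [-1.7205  1.5476]
 [ 0.3031  0.1359]
 [ 0.1722  1.1145]]
```

Call:
send_rows(moves=[0.08,1,0,0,0,-0.04,-1,0.08,1,-0.2,0,0,-0.04,-1,0.08,1,-0.2,0,0,-0.04,-1,0.08,1,-0.2,0,0,-0.04,-1,0.08,1,-0.2,0,0,-0.04,-1,0.08,1,-0.2,0,0,-0.04,-1,0.08,1,-0.2,0,0,-0.04,-1,0.08,1,-0.2,0,0,-0.04,-1])

```text
time: 6.68
ee_pos: [0.5348, 0.0289, 0.2663]
tcp_rot: [180.0, 0.0, 94.0]
wrist_force: [0.3, -0.7, -0.0]
opening: 0.0851
grasp_force: 0.0
```

Call:
send_rows(moves=[0.08,1,-0.2,0,0,-0.04,-1,0.08,1,-0.2,0,0,-0.04,-1,0.08,1,-0.2,0,0,-0.04,-1,0.08,1,-0.2,0,0,-0.04,-1,0.08,1,-0.2,0,0,-0.04,-1,0,1,-0.2,0,0,-0.04,-1,0,0,0,0,0,0,-1])

```text
time: 7.55
ee_pos: [0.5447, 0.1793, 0.2358]
tcp_rot: [-180.0, 0.0, 92.1]
wrist_force: [0.1, 0.1, 0.6]
opening: 0.0856
grasp_force: 0.0
```

```bash
python3 - <<'E'
from h import *
np.set_printoptions(precision=4,suppress=True)
o=bot.get_obs(); print(o["time"],o["ee_pos"],o["tcp_rot"],o["wrist_force"])
c=cam("wrist"); print(-np.array(c["R"]).T@c["t"])
for q in ["module","stand"]:
    r=bot.trace("wrist",q); print(q,[(x["extent"],x["p"]) for x in r[:2]])
    if r:
        m=r[0]["region"].astype(np.uint8); print(cv2.minAreaRect(cv2.findNonZero(m)))
np.savez("w2.npz",**{k:np.array(v) for k,v in c.items()})
cv2.imwrite("pics/w2.png",cv2.cvtColor(c["color"],cv2.COLOR_RGB2BGR))
cv2.imwrite("pics/w2c.png",cv2.resize(cv2.cvtColor(c["color"],cv2.COLOR_RGB2BGR)[80:300,180:340],None,fx=2.7,fy=2.7,interpolation=cv2.INTER_CUBIC))
E
```

```text
7.55 [0.5447 0.1793 0.2358] [-179.954     0.0102   92.0896] [0.1141 0.0701 0.5826]
[0.5426 0.2475 0.3779]
module [([237.4, 121.0, 264.0, 222.4], 0.69)]
((254.07199096679688, 172.98471069335938), (19.130661010742188, 98.4729232788086), 2.0454084873199463)
stand [([234.5, 125.3, 278.1, 211.0], 0.84)]
((254.57460021972656, 168.58287048339844), (41.46892166137695, 83.93645477294922), 3.012787342071533)
```

View pics/w2c.png

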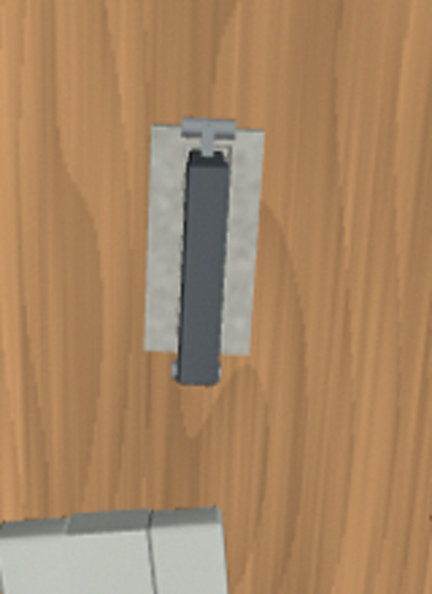

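The crop shows the module's top face with corners at crop (189,165), (228,167), (219,383), (177,381), standing in the light stand.

```bash
python3 - <<'E'
from h import *
np.set_printoptions(precision=4,suppress=True)
c=dict(np.load("w2.npz"))
T=np.array([onplane(c,(u/2.7+180-.3,v/2.7+80-.3),.095) for u,v in((189,165),(228,167),(219,383),(177,381))])
print(T); a=(T[0]+T[1])/2;b=(T[2]+T[3])/2; d=a-b
print("centre",(a+b)/2,"len",np.linalg.norm(d),"yaw",np.degrees(np.arctan2(-d[0],d[1])))
S=np.array([onplane(c,(u/2.7+180-.3,v/2.7+80-.3),.024) for u,v in((152,125),(264,130),(249,354),(145,350))])
print(S,S.mean(0)); e=(S[0]+S[1]-S[2]-S[3])/2; print("yaw",np.degrees(np.arctan2(-e[0],e[1])),np.linalg.norm(e))
E
```

```text
[[0.5398 0.2222 0.095 ]
 [0.5537 0.222  0.095 ]
 [0.554  0.1402 0.095 ]
 [0.5379 0.1404 0.095 ]]
centre [0.5464 0.1812 0.095 ] len 0.08182151345355099 yaw -0.5838191887299288
[[0.5224 0.2326 0.024 ]
 [0.5716 0.2323 0.024 ]
 [0.5705 0.1285 0.024 ]
 [0.5211 0.1287 0.024 ]] [0.5464 0.1805 0.024 ]
yaw -0.6549562971206901 0.10388210641884744
```

Call:
send_rows(moves=[0.07,0.06,-0.6,0,0,-0.31,-1,0,0,-1,0,0,0,-1,0,0,-1,0,0,0,-1,0,0,-1,0,0,0,-1,0,0,-1,0,0,0,-1,0,0,-1,0,0,0,-1,0,0,-1,0,0,0,-1,0,0,-0.6,0,0,0,-1], squeeze=40)

```text
time: 8.7
ee_pos: [0.5466, 0.1793, 0.0554]
tcp_rot: [-180.0, 0.0, 89.3]
wrist_force: [-0.1, -0.3, 0.4]
opening: 0.0855
grasp_force: 0.0
```

Call:
send_rows(moves=[0,0,0,0,0,0,1,0,0,0,0,0,0,1,0,0,0,0,0,0,1,0,0,0,0,0,0,1,0,0,0,0,0,0,1], squeeze=40)

```text
time: 9.32
ee_pos: [0.5471, 0.1806, 0.0569]
tcp_rot: [179.9, -0.0, 89.4]
wrist_force: [-0.4, 0.3, 3.8]
opening: 0.0155
grasp_force: 45.2
```

Call:
send_rows(moves=[0,0,0.3,0,0,0,1,0,0,0.7,0,0,0,1,0,0,1,0,0,0,1,0,0,1,0,0,0,1,0,0,1,0,0,0,1,0,0,1,0,0,0,1])

```text
time: 10.07
ee_pos: [0.5468, 0.1804, 0.1833]
tcp_rot: [180.0, -0.0, 89.4]
wrist_force: [0.4, -0.5, -1.7]
opening: 0.0153
grasp_force: 44.4
```

Call:
send_rows(moves=[-0.1,-0.6,0,0,0,0.06,1,-0.1,-1,0,0,0,0.08,1,-0.1,-1,0,0,0,0.08,1,-0.1,-1,0,0,0,0.08,1,-0.1,-1,0,0,0,0.08,1,-0.1,-1,0,0,0,0.08,1,-0.1,-1,0,0,0,0.08,1,-0.1,-1,0,0,0,0.08,1])

```text
time: 11.08
ee_pos: [0.5259, -0.0111, 0.1805]
tcp_rot: [-179.9, 0.0, 94.7]
wrist_force: [0.9, 0.1, -2.4]
opening: 0.0155
grasp_force: 44.5
```

Call:
send_rows(moves=[-0.1,-1,0,0,0,0.08,1,-0.1,-1,0,0,0,0.08,1,-0.1,-1,0,0,0,0.08,1,-0.05,-0.6,0,0,0,0.08,1,0,0,0,0,0,0,1,0,0,0,0,0,0,1])

```text
time: 11.82
ee_pos: [0.5177, -0.0995, 0.1809]
tcp_rot: [-180.0, -0.0, 97.5]
wrist_force: [-0.2, 0.1, -1.8]
opening: 0.0155
grasp_force: 44.5
```

```bash
python3 - <<'E'
from h import *
np.set_printoptions(precision=4,suppress=True)
o=bot.get_obs(); print(o["time"],o["ee_pos"],o["tcp_rot"],o["wrist_force"],o["torque"],o["opening"],o["grasp_force"])
c=cam("wrist"); d=cam("side")
for n in("wrist","side"): print(n,[(q,[(np.round(x["pixel"],1),round(x["p"],2)) for x in bot.landmark_of(n,q)[:1]]) for q in("module","slot")])
I=cv2.cvtColor(np.hstack([cv2.resize(c["color"][60:360,130:390],None,fx=1.5,fy=1.5),cv2.resize(d["color"][60:260,260:400],None,fx=2.25,fy=2.25)]),cv2.COLOR_RGB2BGR)
cv2.imwrite("pics/h1.png",I)
E
```

```text
11.825 [ 0.5177 -0.0995  0.1809] [-179.9699   -0.0182   97.4525] [-0.1906  0.1373 -1.7688] [ 0.0301  0.012  -0.0144] 0.015459434617538882 44.532524943351746
wrist [('module', [(array([253. , 214.1]), 0.94)]), ('slot', [])]
side [('module', [(array([322.6, 152.6]), 0.83)]), ('slot', [(array([319.4, 185.1]), 0.58)])]
```

View pics/h1.png

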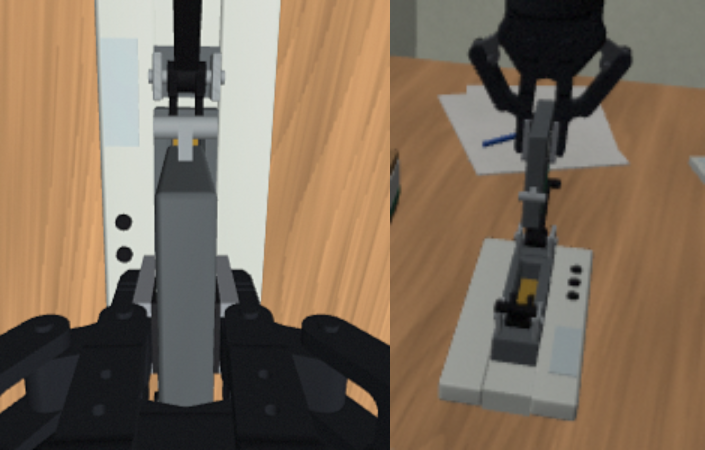

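The module hangs upright over the slot; the wrist view shows its pin bar at crop (186,125) above the gold floor, aligned with the dock.

Call:
send_rows(moves=[0.03,-0.05,0,0,0,-0.08,1,0,0,-0.8,0,0,0,1,0,0,-0.8,0,0,0,1,0,0,-0.8,0,0,0,1,0,0,-0.7,0,0,0,1,0,0,0,0,0,0,1])

```text
time: 12.88
ee_pos: [0.5181, -0.1007, 0.1025]
tcp_rot: [-179.9, -0.0, 96.8]
wrist_force: [-0.4, 0.2, -1.6]
opening: 0.0156
grasp_force: 44.4
```

Call:
send_rows(moves=[0,0,-0.1,0,0,0,1,0,0,-0.1,0,0,0,1,0,0,-0.1,0,0,0,1])

```text
time: 13.25
ee_pos: [0.5191, -0.1009, 0.0967]
tcp_rot: [180.0, 0.0, 96.8]
wrist_force: [-0.5, 0.4, 13.3]
opening: 0.0153
grasp_force: 46.7
```

Call:
send_rows(moves=[0,0,0.1,0,0,0,1,0,0,0,0,0,0,1])

```text
time: 13.5
ee_pos: [0.5189, -0.1008, 0.0991]
tcp_rot: [180.0, 0.0, 96.8]
wrist_force: [-0.4, -0.7, -1.8]
opening: 0.0158
grasp_force: 44.6
```

```bash
python3 - <<'E'
from h import *
np.set_printoptions(precision=4,suppress=True)
o=bot.get_obs(); print(o["time"],o["ee_pos"],o["tcp_rot"],o["wrist_force"],o["torque"])
c=cam("wrist"); d=cam("side");s=cam("scene")
f=lambda im,x0,y0,w,h,W,H: cv2.resize(im[y0:y0+h,x0:x0+w],(W,H),interpolation=cv2.INTER_CUBIC)
L=f(s["color"],120,130,130,100,440,338); M=f(c["color"],180,60,160,95,440,262); R=f(d["color"],280,130,75,125,360,600)
I=np.hstack([np.vstack([L,M]),R]); cv2.imwrite("pics/h2.png",cv2.cvtColor(I,cv2.COLOR_RGB2BGR))
np.savez("s3.npz",**{k:np.array(v) for k,v in s.items()});np.savez("d3.npz",**{k:np.array(v) for k,v in d.items()});np.savez("w3.npz",**{k:np.array(v) for k,v in c.items()})
E
```

```text
13.5 [ 0.5189 -0.1008  0.0991] [179.9769   0.0071  96.7902] [-0.3697 -0.7051 -1.7737] [-0.0105 -0.0004  0.01  ]
```

View pics/h2.png

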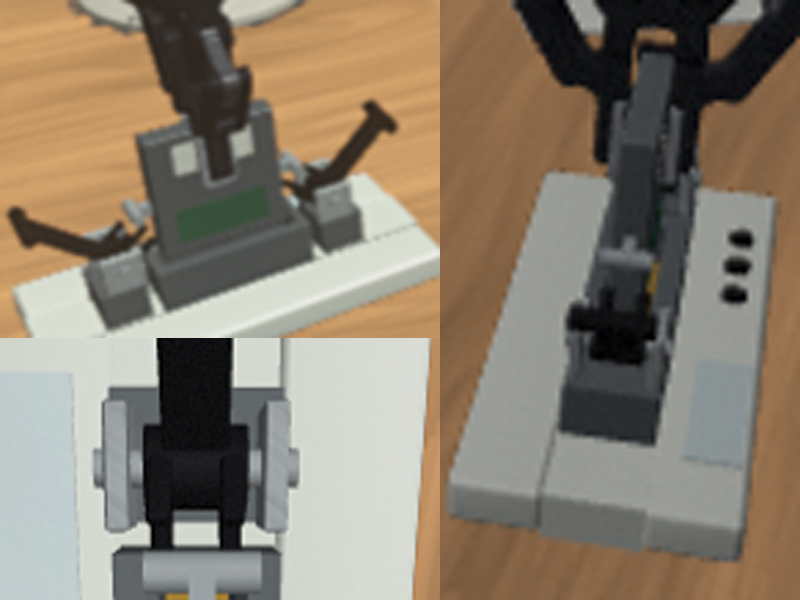

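The picture shows the module just above the slot mouth; in the wrist crop the pin bar is centred at about x=203 while the forks and block are centred at about 197 (crop pixels).

```bash
python3 - <<'E'
from h import *
np.set_printoptions(precision=4,suppress=True)
c=dict(np.load("w3.npz"))
a=np.radians(6.8);R=np.array([[np.cos(a),-np.sin(a),0],[np.sin(a),np.cos(a),0],[0,0,1]])
D=np.array([.5187,-.1008,0]); inv=lambda X:R.T@(X-D)
f=lambda u,v:(u/2.75+180-.3,(v-338)/2.75+60-.3)
# points at known heights -> dock frame
for nm,u,v,z in(("pinL",145,572,.0875),("pinR",262,572,.0875),("blkL",113,555,.05),("blkR",281,555,.05),("braL",104,410,.071),("braR",288,410,.071),("deckR",425,400,.022),("deckL",76,400,.022),("pinfar",203,552,.0875),("pivL",94,470,.06),("pivR",299,470,.06)):
    print(nm,inv(onplane(c,f(u,v),z))*1000)
g=cv2.cvtColor(c["color"],cv2.COLOR_RGB2GRAY).astype(float)
for r in (70,90,146):
    row=g[r-1:r+2].mean(0); d=np.diff(row); print(r,[(i+.5,int(d[i])) for i in range(160,345) if abs(d[i])>18 and abs(d[i])>=abs(d[i-1]) and abs(d[i])>=abs(d[i+1])])
E
```

```text
pinL [-10.4687  52.4648  87.5   ]
pinR [11.7853 52.4431 87.5   ]
blkL [-20.56    52.6086  50.    ]
blkR [18.9636 52.5707 50.    ]
braL [-19.1726  82.8466  71.    ]
braR [17.5923 82.8163 71.    ]
deckR [57.6328 89.4209 22.    ]
deckL [-31.8968  89.494   22.    ]
pinfar [ 0.5654 56.1968 87.5   ]
pivL [-23.0205  71.5749  60.    ]
pivR [21.4317 71.5359 60.    ]
70 [(166.5, -33), (169.5, 22), (236.5, -109), (264.5, 119), (281.5, -56), (335.5, -62)]
90 [(168.5, -34), (206.5, 23), (216.5, -112), (225.5, -44), (237.5, -39), (263.5, 52), (273.5, -28), (276.5, 55), (285.5, 55), (333.5, -54)]
146 [(172.5, -39), (208.5, 21), (220.5, -122), (231.5, 49), (274.5, -42), (281.5, 64), (329.5, -53)]
```

Call:
send_rows(moves=[-0.06,0.03,0,0,0,0,1,0,0,-0.06,0,0,0,1,0,0,-0.06,0,0,0,1])

```text
time: 14.02
ee_pos: [0.5173, -0.1001, 0.0957]
tcp_rot: [-180.0, 0.0, 96.8]
wrist_force: [0.3, 0.4, -1.6]
opening: 0.0157
grasp_force: 44.6
```

Call:
send_rows(moves=[0,0,-0.04,0,0,0,1,0,0,0,0,0,0,1])

```text
time: 14.28
ee_pos: [0.5172, -0.1001, 0.0946]
tcp_rot: [-180.0, -0.0, 96.8]
wrist_force: [0.7, -1.0, -1.7]
opening: 0.0155
grasp_force: 44.6
```

Call:
send_rows(moves=[0,0,-0.06,0,0,0,1,0,0,-0.06,0,0,0,1,0,0,0,0,0,0,1])

```text
time: 14.65
ee_pos: [0.5172, -0.1, 0.0916]
tcp_rot: [-180.0, -0.0, 96.8]
wrist_force: [0.1, -0.3, -2.8]
opening: 0.0157
grasp_force: 44.6
```

Call:
send_rows(moves=[0,0,-0.06,0,0,0,1,0,0,-0.06,0,0,0,1,0,0,0,0,0,0,1])

```text
time: 15.02
ee_pos: [0.5172, -0.1, 0.0886]
tcp_rot: [-180.0, -0.0, 96.8]
wrist_force: [-0.3, 0.0, -1.4]
opening: 0.0156
grasp_force: 44.6
```

Call:
send_rows(moves=[0,0,-0.06,0,0,0,1,0,0,-0.04,0,0,0,1,0,0,0,0,0,0,1])

```text
time: 15.4
ee_pos: [0.5172, -0.1001, 0.0862]
tcp_rot: [-180.0, -0.0, 96.8]
wrist_force: [-1.0, -0.4, -1.3]
opening: 0.0154
grasp_force: 44.6
```

Call:
send_rows(moves=[0,0,-0.04,0,0,0,1,0,0,0,0,0,0,1])

```text
time: 15.65
ee_pos: [0.5173, -0.1001, 0.0852]
tcp_rot: [-180.0, 0.0, 96.8]
wrist_force: [0.1, -0.3, -1.0]
opening: 0.0155
grasp_force: 44.6
```

Call:
send_rows(moves=[0,0,-0.04,0,0,0,1,0,0,0,0,0,0,1])

```text
time: 15.9
ee_pos: [0.5172, -0.1, 0.0842]
tcp_rot: [-180.0, -0.0, 96.8]
wrist_force: [-0.2, -0.5, -1.0]
opening: 0.015
grasp_force: 44.6
```

Call:
send_rows(moves=[0,0,-0.02,0,0,0,1,0,0,0,0,0,0,1])

```text
time: 16.15
ee_pos: [0.5173, -0.1001, 0.0838]
tcp_rot: [-180.0, -0.0, 96.8]
wrist_force: [-1.2, -0.5, -1.7]
opening: 0.0153
grasp_force: 44.6
```

Call:
send_rows(moves=[0,0,-0.03,0,0,0,1,0,0,0,0,0,0,1])

```text
time: 16.4
ee_pos: [0.5174, -0.1, 0.0833]
tcp_rot: [180.0, -0.0, 96.8]
wrist_force: [-0.4, 0.3, 2.0]
opening: 0.0156
grasp_force: 45.1
```

Call:
send_rows(moves=[0,0,-0.02,0,0,0,1,0,0,0,0,0,0,1])

```text
time: 16.65
ee_pos: [0.5175, -0.1, 0.0832]
tcp_rot: [180.0, 0.0, 96.8]
wrist_force: [-1.0, 0.5, 5.8]
opening: 0.0152
grasp_force: 45.6
```

Call:
send_rows(moves=[0,0,0.02,0,0,0,1,0,0,0,0,0,0,0.4,0,0,0,0,0,0,0,0,0,0,0,0,0,-0.3,0,0,0,0,0,0,-0.3])

```text
time: 17.27
ee_pos: [0.5173, -0.1001, 0.0829]
tcp_rot: [-180.0, -0.0, 96.8]
wrist_force: [0.0, 0.8, -0.5]
opening: 0.0555
grasp_force: 0.0
```

Call:
send_rows(moves=[0,0,0.5,0,0,0,-0.3,0,0,1,0,0,0,-0.3,0,0,1,0,0,0,-0.3,0,0,1,0,0,0,-0.3,0,0,0.5,0,0,0,1,0,0,0,0,0,0,1])

```text
time: 18.02
ee_pos: [0.5177, -0.1001, 0.1839]
tcp_rot: [179.9, 0.0, 96.8]
wrist_force: [0.4, -0.7, -1.1]
opening: 0.0199
grasp_force: 0.0
```

```bash
python3 - <<'E'
from h import *
np.set_printoptions(precision=4,suppress=True)
o=bot.get_obs(); print(o["time"],o["ee_pos"],o["tcp_rot"],o["wrist_force"],o["torque"],o["opening"])
c=cam("wrist"); d=cam("side");s=cam("scene")
for n,k in(("scene",s),("side",d),("wrist",c)):
    for q in("module","lever_left_bar","lever_right_bar"): print(n,q,[(np.round(x["pixel"],1),round(x["p"],2)) for x in bot.landmark_of(n,q)[:1]])
f=lambda im,x0,y0,w,h,W,H: cv2.resize(im[y0:y0+h,x0:x0+w],(W,H),interpolation=cv2.INTER_CUBIC)
L=f(s["color"],120,130,130,100,440,338); M=f(c["color"],180,60,200,119,440,262); R=f(d["color"],280,130,75,125,360,600)
I=np.hstack([np.vstack([L,M]),R]); cv2.imwrite("pics/h3.png",cv2.cvtColor(I,cv2.COLOR_RGB2BGR))
E
```

```text
18.025 [ 0.5177 -0.1001  0.1839] [179.915    0.0251  96.7878] [ 0.4461 -0.6726 -1.149 ] [0.0284 0.0104 0.0167] 0.019893416075801768
scene module [(array([185.8, 208.1]), 0.95)]
scene lever_left_bar [(array([232.1, 162.6]), 0.78)]
scene lever_right_bar [(array([128. , 196.7]), 0.74)]
side module [(array([320.3, 191.4]), 0.89)]
side lever_left_bar [(array([315. , 198.9]), 0.72)]
side lever_right_bar [(array([321.8, 184.6]), 0.55)]
wrist module [(array([252.9, 180.2]), 0.78)]
wrist lever_left_bar [(array([253.1,  37.7]), 0.7)]
wrist lever_right_bar [(array([253.3, 321. ]), 0.75)]
```

View pics/h3.png

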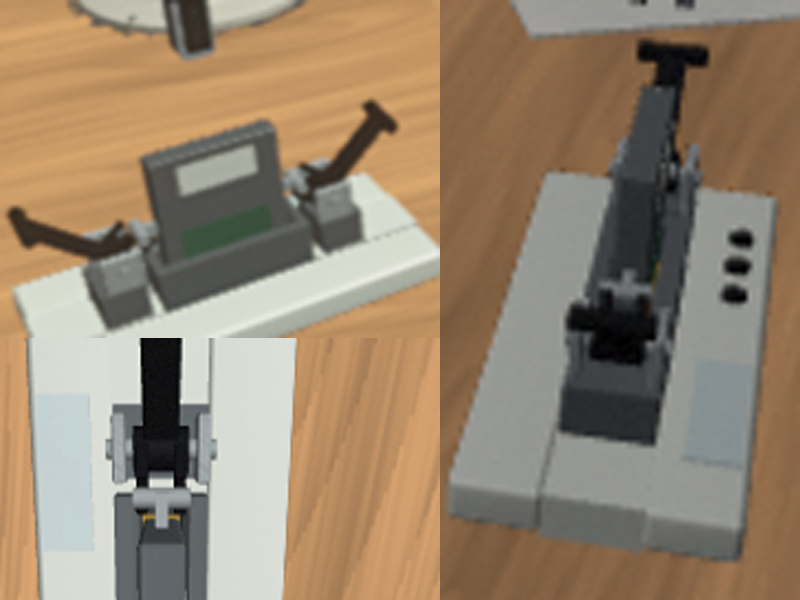

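The module rests in the slot on both forks (scene crop, about (225,205)), levers still open at (380,115) and (18,218). Now to the outer side of the left bar.

Call:
send_rows(moves=[-0.1,0.84,0,0,0,0,1,-0.1,0.84,0,0,0,0,1,-0.1,0.84,0,0,0,0,1,-0.1,0.84,0,0,0,0,1,-0.1,0.84,0,0,0,0,1,-0.1,0.84,0,0,0,0,1,-0.1,0.84,0,0,0,0,1])

```text
time: 19.5
ee_pos: [0.4997, 0.0476, 0.1831]
tcp_rot: [180.0, 0.0, 96.8]
wrist_force: [0.6, 0.1, 0.3]
opening: -0.0008
grasp_force: 0.0
```

Call:
send_rows(moves=[0,0,-0.9,0,0,0,1,0,0,-0.9,0,0,0,1,0,0,-0.9,0,0,0,1,0,0,-0.9,0,0,0,1,0,0,0,0,0,0,1])

```text
time: 20.12
ee_pos: [0.4988, 0.0469, 0.0916]
tcp_rot: [-179.8, -0.0, 96.8]
wrist_force: [-0.4, -0.1, 1.1]
opening: 0.0001
grasp_force: 0.0
```

Call:
send_rows(moves=[0.02,-0.2,0,0,0,0,1,0.01,-0.1,0,0,0,0,1,0,0,0,0,0,0,1])

```text
time: 20.5
ee_pos: [0.5009, 0.0392, 0.0938]
tcp_rot: [179.9, 0.0, 96.8]
wrist_force: [-0.1, 0.0, 0.3]
opening: 0.0001
grasp_force: 0.0
```

Call:
send_rows(moves=[0.01,-0.1,0,0,0,0,1,0.01,-0.1,0,0,0,0,1])

```text
time: 20.75
ee_pos: [0.5011, 0.0343, 0.0931]
tcp_rot: [180.0, 0.0, 96.8]
wrist_force: [-0.4, 0.0, 0.2]
opening: -0.0002
grasp_force: 0.0
```

Call:
send_rows(moves=[0.01,-0.08,0,0,0,0,1,0,0,0,0,0,0,1])

```text
time: 21.0
ee_pos: [0.5013, 0.0324, 0.0931]
tcp_rot: [-180.0, -0.0, 96.8]
wrist_force: [-0.4, 0.9, 1.3]
opening: 0.0003
grasp_force: 0.3
```

Call:
send_rows(moves=[0.01,-0.08,0,0,0,0,1,0,0,0,0,0,0,1])

```text
time: 21.25
ee_pos: [0.5015, 0.0317, 0.0936]
tcp_rot: [180.0, -0.2, 96.8]
wrist_force: [-2.7, 9.5, 4.6]
opening: 0.0001
grasp_force: 4.2
```

Call:
send_rows(moves=[0.01,-0.06,0.06,0,0,0,1,0.01,-0.06,0.06,0,0,0,1,0,0,0,0,0,0,1])

```text
time: 21.62
ee_pos: [0.5019, 0.0287, 0.0968]
tcp_rot: [180.0, -0.2, 96.8]
wrist_force: [-2.7, 7.6, 6.5]
opening: -0.0002
grasp_force: 4.4
```

Call:
send_rows(moves=[0.01,-0.06,0.06,0,0,0,1,0.01,-0.06,0.06,0,0,0,1,0,0,0,0,0,0,1])

```text
time: 22.0
ee_pos: [0.5025, 0.0256, 0.0998]
tcp_rot: [180.0, -0.1, 96.8]
wrist_force: [-2.8, 8.2, 5.8]
opening: 0.0002
grasp_force: 4.0
```

Call:
send_rows(moves=[0.01,-0.06,0.05,0,0,0,1,0.01,-0.06,0.05,0,0,0,1,0.01,-0.06,0.05,0,0,0,1,0,-0.03,0.03,0,0,0,1,0,0,0,0,0,0,1])

```text
time: 22.62
ee_pos: [0.5033, 0.02, 0.1042]
tcp_rot: [180.0, -0.1, 96.8]
wrist_force: [-2.1, 6.0, 3.7]
opening: 0.0
grasp_force: 3.0
```

```bash
python3 - <<'E'
from h import *
np.set_printoptions(precision=4,suppress=True)
o=bot.get_obs(); print(o["time"],o["ee_pos"],o["wrist_force"])
d=cam("side");s=cam("scene")
px=[]
for n,k in(("scene",s),("side",d)):
    for q in("module","lever_left_bar","lever_right_bar"):
        r=bot.landmark_of(n,q)[:1]; print(n,q,[(np.round(x["pixel"],1),round(x["p"],2)) for x in r])
a=np.radians(6.8);R=np.array([[np.cos(a),-np.sin(a),0],[np.sin(a),np.cos(a),0],[0,0,1]]);D=np.array([.5179,-.1006,0])
for th in(0,.15,.2,.27,.35):
    X=R@[0,.071+.062*np.cos(.698+th),.06+.062*np.sin(.698+th)]+D; print(th,proj(s,X),proj(d,X))
E
```

```text
22.625 [0.5033 0.02   0.1042] [-2.128   5.9807  3.6744]
scene module [(array([186.1, 208.5]), 0.82)]
scene lever_left_bar [(array([225.7, 156.4]), 0.59)]
scene lever_right_bar [(array([125.6, 197.2]), 0.85)]
side module []
side lever_left_bar [(array([320.1, 186.7]), 0.55)]
side lever_right_bar [(array([319.7, 185.4]), 0.41)]
0 [232.0528 164.5372] [315.546  197.4992]
0.15 [229.3039 162.768 ] [316.2627 192.5322]
0.2 [228.2992 162.2851] [316.5055 190.9194]
0.27 [226.8248 161.7042] [316.8466 188.7128]
0.35 [225.0511 161.1809] [317.2353 186.2796]
```

Call:
send_rows(moves=[-0.04,0.4,0,0,0,0,1,-0.04,0.4,0.5,0,0,0,1,0,0,1,0,0,0,1,0,0,1,0,0,0,1,0,0,0.7,0,0,0,1])

```text
time: 23.65
ee_pos: [0.5015, 0.0396, 0.1853]
tcp_rot: [179.9, 0.0, 96.8]
wrist_force: [0.7, 0.1, -0.0]
opening: 0.0001
grasp_force: 0.0
```

Call:
send_rows(moves=[0.11,-0.96,0,0,0,0,1,0.11,-0.96,0,0,0,0,1,0.11,-0.96,0,0,0,0,1,0.11,-0.96,0,0,0,0,1,0.11,-0.96,0,0,0,0,1,0.11,-0.96,0,0,0,0,1,0.11,-0.96,0,0,0,0,1,0.11,-0.96,0,0,0,0,1])

```text
time: 24.65
ee_pos: [0.5234, -0.1534, 0.1838]
tcp_rot: [-180.0, 0.0, 96.8]
wrist_force: [-0.1, 0.1, 0.1]
opening: -0.0002
grasp_force: 0.0
```

Call:
send_rows(moves=[0.11,-0.96,0,0,0,0,1,0.11,-0.96,0,0,0,0,1,0.11,-0.96,0,0,0,0,1,0.11,-0.96,0,0,0,0,1,0,0,0,0,0,0,1])

```text
time: 25.28
ee_pos: [0.5343, -0.2504, 0.1831]
tcp_rot: [-180.0, -0.0, 96.7]
wrist_force: [-0.1, 0.5, -0.4]
opening: -0.0001
grasp_force: 0.0
```

Call:
send_rows(moves=[0.05,0,-0.9,0,0,0,1,0,0,-0.9,0,0,0,1,0,0,-0.9,0,0,0,1,0,0,-0.9,0,0,0,1,0,0,0,0,0,0,1])

```text
time: 25.9
ee_pos: [0.5346, -0.248, 0.092]
tcp_rot: [-179.8, -0.1, 96.8]
wrist_force: [0.3, -0.9, 0.1]
opening: -0.0002
grasp_force: 0.0
```

Call:
send_rows(moves=[-0.03,0.3,0,0,0,0,1,-0.02,0.2,0,0,0,0,1,0,0,0,0,0,0,1])

```text
time: 26.28
ee_pos: [0.5347, -0.2359, 0.0945]
tcp_rot: [179.9, 0.0, 96.8]
wrist_force: [0.4, -0.2, -0.7]
opening: -0.0001
grasp_force: 0.0
```

Call:
send_rows(moves=[-0.01,0.1,0,0,0,0,1,0,0,0,0,0,0,1])

```text
time: 26.52
ee_pos: [0.5341, -0.2337, 0.0937]
tcp_rot: [180.0, 0.0, 96.8]
wrist_force: [-0.3, 0.1, -0.4]
opening: -0.0003
grasp_force: 0.0
```

Call:
send_rows(moves=[-0.01,0.08,0,0,0,0,1,0,0,0,0,0,0,1])

```text
time: 26.78
ee_pos: [0.5339, -0.2322, 0.0937]
tcp_rot: [180.0, 0.0, 96.8]
wrist_force: [-0.3, -3.2, 1.1]
opening: 0.0001
grasp_force: 1.5
```

Call:
send_rows(moves=[-0.01,0.07,0.07,0,0,0,1,-0.01,0.07,0.08,0,0,0,1,-0.01,0.07,0.07,0,0,0,1,-0.01,0.07,0.07,0,0,0,1])

```text
time: 27.28
ee_pos: [0.533, -0.2252, 0.1013]
tcp_rot: [180.0, 0.1, 96.8]
wrist_force: [0.5, -5.1, 2.0]
opening: -0.0001
grasp_force: 2.5
```

Call:
send_rows(moves=[-0.01,0.07,0.06,0,0,0,1,-0.01,0.07,0.06,0,0,0,1,-0.01,0.07,0.06,0,0,0,1,0,0,0,0,0,0,1])

```text
time: 27.78
ee_pos: [0.5323, -0.2196, 0.1057]
tcp_rot: [180.0, 0.0, 96.8]
wrist_force: [1.7, -3.3, 3.3]
opening: -0.0003
grasp_force: 2.1
```

Call:
send_rows(moves=[-0.01,0.07,0.05,0,0,0,1,-0.01,0.07,0.05,0,0,0,1,-0.01,0.06,0.04,0,0,0,1,0,0.06,0.04,0,0,0,1,0,0.06,0.03,0,0,0,1,0,0,0,0,0,0,1])

```text
time: 28.52
ee_pos: [0.5313, -0.2115, 0.1106]
tcp_rot: [180.0, -0.0, 96.8]
wrist_force: [1.0, -4.1, 2.4]
opening: 0.0001
grasp_force: 2.1
```

Call:
send_rows(moves=[-0.01,0.04,0.02,0,0,0,1,0,0.04,0.02,0,0,0,1,0,0,0,0,0,0,1])

```text
time: 28.9
ee_pos: [0.531, -0.2094, 0.1115]
tcp_rot: [-180.0, -0.0, 96.8]
wrist_force: [-0.6, -3.4, 2.9]
opening: -0.0
grasp_force: 2.0
```

Call:
send_rows(moves=[0,0.04,0.02,0,0,0,1,0,0.04,0.02,0,0,0,1])

```text
time: 29.15
ee_pos: [0.5308, -0.2075, 0.1124]
tcp_rot: [-180.0, -0.0, 96.8]
wrist_force: [-0.9, -4.1, 2.8]
opening: 0.0001
grasp_force: 2.0
```

Call:
send_rows(moves=[-0.01,0.04,0.01,0,0,0,1,0,0.04,0.01,0,0,0,1])

```text
time: 29.4
ee_pos: [0.5307, -0.2055, 0.113]
tcp_rot: [-180.0, -0.0, 96.8]
wrist_force: [-0.3, -3.7, 2.7]
opening: 0.0002
grasp_force: 2.0
```

Call:
send_rows(moves=[-0.01,0.04,0.01,0,0,0,1,0,0.04,0.01,0,0,0,1])

```text
time: 29.65
ee_pos: [0.5305, -0.2035, 0.1136]
tcp_rot: [180.0, 0.0, 96.8]
wrist_force: [-0.9, -5.1, 2.7]
opening: -0.0001
grasp_force: 2.5
```

Call:
send_rows(moves=[-0.01,0.04,0.01,0,0,0,1,0,0.04,0.01,0,0,0,1])

```text
time: 29.9
ee_pos: [0.5304, -0.2022, 0.1142]
tcp_rot: [180.0, 0.1, 96.8]
wrist_force: [0.4, -9.0, 2.7]
opening: -0.0
grasp_force: 4.3
```

Call:
send_rows(moves=[0,0.04,0.01,0,0,0,1,0,0.04,0.01,0,0,0,1])

```text
time: 30.15
ee_pos: [0.5303, -0.2009, 0.1147]
tcp_rot: [-180.0, 0.2, 96.7]
wrist_force: [-0.2, -12.0, 2.7]
opening: 0.0002
grasp_force: 6.3
```

Call:
send_rows(moves=[0,0.04,0.02,0,0,0,1,0,0.03,0.02,0,0,0,1])

```text
time: 30.4
ee_pos: [0.5301, -0.1997, 0.1152]
tcp_rot: [-179.9, 0.2, 96.7]
wrist_force: [0.0, -15.4, -1.7]
opening: 0.0002
grasp_force: 7.8
```

Call:
send_rows(moves=[0,0.02,0.01,0,0,0,1])

```text
time: 30.52
ee_pos: [0.5301, -0.1994, 0.1154]
tcp_rot: [-179.9, 0.2, 96.7]
wrist_force: [0.5, -16.9, -1.9]
opening: -0.0003
grasp_force: 8.2
```

Call:
send_rows(moves=[0,0,0,0,0,0,1,0,0,0,0,0,0,1,0,0,0,0,0,0,1])

```text
time: 30.9
ee_pos: [0.5301, -0.1994, 0.1154]
tcp_rot: [-179.9, 0.2, 96.7]
wrist_force: [1.2, -16.0, -1.6]
opening: 0.0001
grasp_force: 7.8
```

Call:
send_rows(moves=[0,0,0,0,0,0,1,0,0,0,0,0,0,1,0,0,0,0,0,0,1])

```text
time: 31.28
ee_pos: [0.53, -0.1994, 0.1154]
tcp_rot: [-179.9, 0.2, 96.7]
wrist_force: [0.4, -15.5, -1.6]
opening: -0.0001
grasp_force: 7.8
```

Call:
send_rows(moves=[0.04,-0.4,0,0,0,0,1,0.04,-0.4,0.4,0,0,0,1,0,0,1,0,0,0,1,0,0,1,0,0,0,1,0,0,0.5,0,0,0,1])

```text
time: 31.9
ee_pos: [0.5327, -0.2174, 0.1901]
tcp_rot: [179.9, 0.0, 96.8]
wrist_force: [0.8, -0.4, -0.4]
opening: 0.0001
grasp_force: 0.0
```

Call:
send_rows(moves=[-0.12,0.95,0,0,0,0,1,-0.12,0.95,0,0,0,0,1,-0.12,0.95,0,0,0,0,1,-0.12,0.95,0,0,0,0,1,-0.12,0.95,0,0,0,0,1,-0.12,0.95,0,0,0,0,1,-0.12,0.95,0,0,0,0,1,-0.12,0.95,0,0,0,0,1])

```text
time: 32.9
ee_pos: [0.5073, -0.0255, 0.1873]
tcp_rot: [-179.9, -0.0, 96.8]
wrist_force: [0.3, 0.3, -0.3]
opening: -0.0003
grasp_force: 0.0
```

Call:
send_rows(moves=[-0.12,0.95,0,0,0,0,1,-0.12,0.95,0,0,0,0,1,-0.12,0.95,0,0,0,0,1,0,0,0,0,0,0,1])

```text
time: 33.4
ee_pos: [0.4983, 0.0458, 0.1875]
tcp_rot: [-179.9, -0.0, 96.9]
wrist_force: [0.1, -0.1, -0.6]
opening: -0.0002
grasp_force: 0.0
```

Call:
send_rows(moves=[0.06,0,-0.83,0,0,0,1,0,0,-0.83,0,0,0,1,0,0,-0.83,0,0,0,1,0,0,-0.83,0,0,0,1,0,0,0,0,0,0,1])

```text
time: 34.02
ee_pos: [0.4994, 0.0437, 0.1035]
tcp_rot: [-179.8, -0.0, 96.8]
wrist_force: [0.1, -0.4, 0.6]
opening: -0.0003
grasp_force: 0.0
```

Call:
send_rows(moves=[0.03,-0.3,0,0,0,0,1,0.02,-0.2,0,0,0,0,1,0.02,-0.2,0,0,0,0,1,0.02,-0.15,0,0,0,0,1,0,0,0,0,0,0,1])

```text
time: 34.65
ee_pos: [0.5031, 0.0224, 0.1054]
tcp_rot: [180.0, -0.0, 96.8]
wrist_force: [0.6, 0.0, -0.2]
opening: 0.0004
grasp_force: 0.0
```

Call:
send_rows(moves=[0.01,-0.08,0,0,0,0,1,0.01,-0.08,0,0,0,0,1])

```text
time: 34.9
ee_pos: [0.5035, 0.0194, 0.1056]
tcp_rot: [180.0, -0.1, 96.8]
wrist_force: [-3.3, 7.0, 5.8]
opening: -0.0001
grasp_force: 3.8
```

Call:
send_rows(moves=[0.01,-0.06,0.06,0,0,0,1,0.01,-0.06,0.05,0,0,0,1,0.01,-0.06,0.05,0,0,0,1,0,0,0,0,0,0,1])

```text
time: 35.4
ee_pos: [0.5042, 0.014, 0.1093]
tcp_rot: [-180.0, 0.0, 96.8]
wrist_force: [-0.5, 2.6, 1.9]
opening: 0.0004
grasp_force: 1.1
```

Call:
send_rows(moves=[0.01,-0.06,0.04,0,0,0,1,0.01,-0.06,0.04,0,0,0,1,0,-0.05,0.03,0,0,0,1,0,0,0,0,0,0,1])

```text
time: 35.9
ee_pos: [0.5048, 0.0098, 0.112]
tcp_rot: [-180.0, 0.0, 96.8]
wrist_force: [-1.3, 1.7, -1.6]
opening: 0.0002
grasp_force: 0.9
```

Call:
send_rows(moves=[0,-0.04,0.02,0,0,0,1,0.01,-0.04,0.02,0,0,0,1])

```text
time: 36.15
ee_pos: [0.505, 0.0081, 0.1129]
tcp_rot: [-180.0, -0.0, 96.8]
wrist_force: [-1.2, 3.4, -2.4]
opening: 0.0001
grasp_force: 2.0
```

Call:
send_rows(moves=[0,-0.04,0.02,0,0,0,1,0.01,-0.04,0.02,0,0,0,1])

```text
time: 36.4
ee_pos: [0.5053, 0.0059, 0.114]
tcp_rot: [-180.0, -0.0, 96.8]
wrist_force: [-0.3, 3.5, -2.5]
opening: 0.0002
grasp_force: 1.9
```

Call:
send_rows(moves=[0,-0.04,0.01,0,0,0,1,0.01,-0.04,0.01,0,0,0,1])

```text
time: 36.65
ee_pos: [0.5055, 0.0042, 0.1147]
tcp_rot: [180.0, -0.0, 96.8]
wrist_force: [-1.5, 6.9, -1.3]
opening: 0.0001
grasp_force: 3.6
```

Call:
send_rows(moves=[0,-0.04,0.01,0,0,0,1,0,-0.03,0.01,0,0,0,1])

```text
time: 36.9
ee_pos: [0.5055, 0.0031, 0.1151]
tcp_rot: [180.0, -0.1, 96.8]
wrist_force: [-0.8, 10.7, -2.0]
opening: -0.0002
grasp_force: 5.4
```

Call:
send_rows(moves=[0,-0.04,0.01,0,0,0,1])

```text
time: 37.02
ee_pos: [0.5055, 0.0025, 0.1154]
tcp_rot: [180.0, -0.2, 96.8]
wrist_force: [-0.0, 13.8, -1.5]
opening: 0.0001
grasp_force: 6.7
```

Call:
send_rows(moves=[0,-0.04,0.01,0,0,0,1,0,-0.02,0,0,0,0,1])

```text
time: 37.28
ee_pos: [0.5056, 0.0017, 0.1157]
tcp_rot: [180.0, -0.3, 96.9]
wrist_force: [-0.5, 16.2, -0.5]
opening: 0.0
grasp_force: 8.4
```

Call:
send_rows(moves=[0,0,0,0,0,0,1,0,0,0,0,0,0,1,0,0,0,0,0,0,1])

```text
time: 37.65
ee_pos: [0.5056, 0.0017, 0.1157]
tcp_rot: [180.0, -0.2, 96.9]
wrist_force: [-0.5, 16.0, -1.5]
opening: -0.0002
grasp_force: 7.8
```

Call:
send_rows(moves=[0,0,0,0,0,0,1,0,0,0,0,0,0,1,0,0,0,0,0,0,1])

```text
time: 38.02
ee_pos: [0.5056, 0.0017, 0.1157]
tcp_rot: [180.0, -0.2, 96.9]
wrist_force: [-1.6, 15.7, -1.9]
opening: -0.0001
grasp_force: 7.8
```

Call:
send_rows(moves=[-0.04,0.4,0,0,0,0,1,-0.04,0.4,0.4,0,0,0,1,0,0.3,1,0,0,0,1,0,0.3,1,0,0,0,1,0,0.5,1,0,0,0,1,0,0.5,0.5,0,0,0,1,0,0,0,0,0,0,1])

```text
time: 38.9
ee_pos: [0.5039, 0.0604, 0.2139]
tcp_rot: [179.9, 0.0, 96.9]
wrist_force: [-0.1, -0.3, -0.5]
opening: -0.0003
grasp_force: 0.0
```

```bash
python3 - <<'E'
from h import *
np.set_printoptions(precision=4,suppress=True)
o=bot.get_obs(); print(o["time"],o["ee_pos"],o["wrist_force"])
d=cam("side");s=cam("scene")
for n,k in(("scene",s),("side",d)):
    for q in("module","lever_left_bar","lever_right_bar"):
        print(n,q,[(np.round(x["pixel"],1),round(x["p"],2)) for x in bot.landmark_of(n,q)[:1]])
f=lambda im,x0,y0,w,h,W,H: cv2.resize(im[y0:y0+h,x0:x0+w],(W,H),interpolation=cv2.INTER_CUBIC)
I=np.hstack([f(s["color"],120,130,130,150,440,508),f(d["color"],280,130,90,127,360,508)]); cv2.imwrite("pics/h4.png",cv2.cvtColor(I,cv2.COLOR_RGB2BGR))
E
```

```text
38.9 [0.5039 0.0604 0.2139] [-0.1125 -0.3013 -0.5311]
scene module [(array([188.3, 211. ]), 0.96)]
scene lever_left_bar []
scene lever_right_bar [(array([137.1, 184.7]), 0.66)]
side module [(array([320.1, 193.1]), 0.8)]
side lever_left_bar [(array([320.3, 181.7]), 0.71)]
side lever_right_bar [(array([320.4, 187.2]), 0.62)]
```

View pics/h4.png

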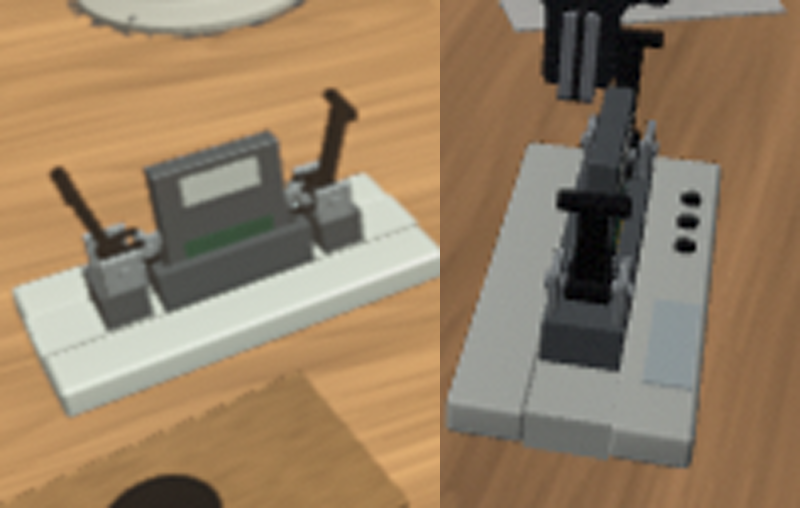

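The picture shows both levers swung in (bars at (340,100) and (60,172)) and the module sunk level into the slot. The arm is clear.

```bash
python3 -c "
from workcell import bot
print(bot.job_done())"
```

```text
the job is handed in; nothing more can be done
None
```

The job is handed in at about 39 s: the module is seated level in the slot, and both levers were swung in the order asked and held at about 16 N against their stops. During insertion the module once met the slot rim at about 13 N before I re-aligned it; the jar, dropper and glove box were not touched.

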